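Hang up the ear defenders by the press

ROBOT

A 6-joint arm with a two-finger parallel gripper is mounted at the origin on the work surface. World frame = base frame: x ahead of the robot, y to its left, z up, the work surface at z = 0. Lengths are in m, angles in rad, forces in N, time in s.
With the tool pointing down it reaches from about 0.3 to 0.775 m from the base axis. Payload 14.6 kg.
Tool frame: the origin (TCP) lies on the mounting face of the last link; the fingertips stand 173 mm ahead of it and the grasp point (between the pads) lies 155 mm ahead of it (arm.hold_point_z is the z of the grasp point in the tool frame, in m); z points along the fingers, y is the line along which they close (so a half turn about z gives the same grasp; the last joint's range is limited). The gripper opens to 85 mm and grips with 20 to 120 N. Pads are 22 mm wide; open, the fingers measure 114 mm over their backs; the gripper's body (76 mm by 85 mm) begins 54 mm behind the grasp point. The pads swing forward as they close: fully open they stand 13 mm farther back than shut.
Start: joints at [1.255, 0.3, 1.521, -0, 1.321, -0.067], TCP at [0.135, 0.533, 0.405] pointing down, gripper open.
Joint ranges: [-3.03, 3.03], [-0.79, 2.21], [0.23, 2.52], [-1.04, 4.18], [0, 3.07], [-2.55, 2.55]. Speed limits (rad/s): [2.22, 2.22, 2.57, 3.14, 3.14, 3.14].

INTERFACE

Orientations are given as a unit quaternion [w, x, y, z].
In Python, from workcell import arm gives the robot as it stands. The module is installed in compiled form; this text tells all that it offers. Calls block until the motion is done:
- arm.movep(position, orientation): joint-space move of the TCP to a pose.
- arm.move_straight(position, rate=0.15, ori=None): straight line of the TCP; ori=None keeps the orientation; rate is the mean speed in m/s.
- arm.movej(angles): joint-space move.
- arm.release() and arm.clamp(strength=None): open the fingers fully, or close them until they stop; strength is the grip in N (None keeps the last).
- arm.sleep(seconds).
- arm.inverse_kinematics(position, orientation): joint angles nearest the present ones, or None.
- arm.grab_frame(name): name is "side" or "top" or "wrist"; returns a dict with "image" (400x640x3 uint8, red, green, blue), "z_map" (400x640 float32, m along the optical axis (not along the pixel's ray), 0 where there is no reading), "camera_matrix" (3x3 intrinsics, pixels), "D" ([k1, k2, p1, p2, k3] as OpenCV has them; the pictures are not rectified), "view" (4x4, takes a point from world to camera coordinates); the wrist camera has in their place "T_tool_cam" (4x4, takes a point from camera to tool coordinates, whose origin is the TCP and whose axes are the flange's). Camera axes: x right, y down, z forward; pixel columns grow to the right and rows downward; lengths in m; the calibration is good to about 2 mm. A picture is of the moment at which its call begins: read the wrist's pose just before it.
A pose or a line that the arm cannot do raises arm.PlanningError and nothing moves.
- arm.job_done(): hands the job in; it is judged then, once.
Readings, each from a call of its own:
- arm.current_time_s(): time.
- arm.current_joint_pos(): joint angles.
- arm.current_joint_vel(): joint speeds.
- arm.current_tau(): joint torques, N m.
- arm.current_position(): TCP position.
- arm.current_eef_rot(): TCP orientation.
- arm.current_contact_force(): force on the tool from outside, world axes, zero at the start.
- arm.current_wrist_torque(): the same for the moment, N m.
- arm.current_grip_width(): opening from 0.0 (shut) to 1.0 (fully open).
- arm.current_gripper_force(): force on a finger pad.
Only numpy, scipy, OpenCV 4.12 (cv2) and the standard library are available. Lean on these libraries where they do the work, as an engineer would, in place of code of your own. Each camera call takes 0.05 s, during which the arm holds its last target. There are 200 camera calls.

TASK

The ear defenders are lying on their side on the bench. Stand them upright on their two cups on the bench and let go, then take them afresh by the headband and hang them gently over the steel bar of the green rack, one cup each side of the bar, hanging straight and clear of the bench, and leave them there. Do not disturb the concrete cube, the sieve or the brush.

Things in the scene. Friction and masses are not known exactly. Their poses are not given: they have to be found in the camera images.
- defenders: Rigid ear defenders, 0.2 to 0.37 kg: two red cups with black cushions, joined by a stiff yellow U-shaped headband. Own frame: x from the cups to the headband's crown, y from cup to cup, z along the band's width. They start lying with z up. The origin is in the face they lie on, midway between the cups. Upright = x up, standing on the flat cup ends (own x = -35 mm).
- crown (a point): middle of the headband's crown, on its outside, at own (115, 0, 33) mm; 150 mm above the bench when upright. The band is 22 mm wide (own z 22 to 44) and 16 mm thick; its legs leave the middles of the cups at y = +-43 and join in a half circle of mean radius 43 mm about x = 64
- crown_under (a point): middle of the headband's crown, on its underside, at own (99, 0, 33) mm; this comes to rest on the bar; 134 mm above the cup ends. Hanging, the own z axis lies along the bar
- cup_a (a point): centre of the cup on the +y side, at own (0, 45, 33) mm. Each cup is a block 70 mm along x, 40 mm along y (|y| 25 to 65), 66 mm along z (0 to 66); the gap between the two cups is 50 mm. A cup can be pinched across its 40 mm
- cup_b (a point): centre of the cup on the -y side, at own (0, -45, 33) mm; same size as the other
- rack: Fixed green rack, origin on the bench under the middle of its bar, z up. A round steel bar, 20 mm in diameter, runs along its y axis between two upright green cheeks 10 mm thick, 80 mm deep (x -40 to +40) and 220 mm high, inner faces at y = +-95 mm. The space between the cheeks is open in front (-x), behind and above. Feet: 10 mm high, 120 mm along x, |y| 95 to 125
- bar_mid (a point): top of the bar at the middle of its length, 165 mm above the bench; axes as the rack's (y along the bar)
- cube: bystander: grey concrete test cube, 100 mm, 2.3 kg, origin at its underside
- sieve: bystander: small brass sieve pan, 100 mm diameter, 45 mm high, origin at its underside
- brush: bystander: flat hand brush, 200 mm long, 42 mm wide, 20 mm high, lying on the bench along its x axis, origin at the middle of its underside
Things that resemble listed ones, but are neither listed nor needed, are in the scene too. What is shaped like the defenders but purple or turquoise is not meant.

How it is judged:
On the way:
1. the ear defenders stand upright on their cups on the bench, crown up, untouched by the robot (angle between defenders's own x axis and vertical below 0.12 rad and height (world z) of crown between 0.142 and 0.158 m and contact force between defenders and the arm below 0.1 N and contact force between defenders and the fingers below 0.1 N and contact force between defenders and rack below 0.1 N and linear speed of defenders below 0.03 m/s), for 0.2 s.
At the end, for the whole second after the job is handed in: The ear defenders hang at rest on the bar, untouched: crown underside on the bar's top (within 15 mm across the bar, -6 to +8 mm in height), within 65 mm of the bar's middle along it, headband upright within 0.2 rad and its width along the bar within 0.4 rad (x of crown_under in the frame of bar_mid between -0.015 and 0.015 m and y of crown_under in the frame of bar_mid between -0.065 and 0.065 m and z of crown_under in the frame of bar_mid between -0.006 and 0.008 m and angle between defenders's own x axis and vertical below 0.2 rad and angle between the z axis of defenders and the y axis of rack, either way round below 0.4 rad and contact force between defenders and rack above 0.5 N and contact force between defenders and the fingers below 0.1 N and linear speed of defenders below 0.03 m/s and angular speed of defenders below 0.3 rad/s).
It fails at once if a bystander is disturbed (moved more than 20 mm) (distance of any of cube, sieve, brush from where it was at the start of the episode above 0.02 m).
It fails at once if the ear defenders are dropped or thrown onto the bar (faster than 0.45 m/s within 40 mm above it, as in a fall of over 10 mm) (horizontal distance between crown_under and bar_mid below 0.09 m and z of crown_under in the frame of bar_mid below 0.04 m and linear speed of defenders above 0.45 m/s).
It also fails if it takes over 72 s, if anything falls off the work surface, if the arm or the gripper's body presses on something with over 40 N, if the wrist force passes 120 N, or if a joint passes its speed limit or range.

## Working session

There is one attempt and no reset: what is moved stays moved. The work goes in short steps, each a Python script; the robot and the scene stay as the last script left them, time stands still between calls to the robot, and variables do not carry over. Pictures are saved under pics/ and viewed, at most 13 in all, crops included, and the job is handed in when it is done.

```bash
mkdir -p pics; cat > h.py <<'E'
import numpy as np, cv2, pickle
from workcell import arm
from scipy.spatial.transform import Rotation as R
def grab(n):
    if n=="wrist":
        p=np.array(arm.current_position()); q=np.array(arm.current_eef_rot())
    f=arm.grab_frame(n)
    if n=="wrist":
        T=np.eye(4); T[:3,:3]=R.from_quat(q[[1,2,3,0]]).as_matrix(); T[:3,3]=p
        f["c2w"]=T@np.array(f["T_tool_cam"])
    else: f["c2w"]=np.linalg.inv(np.array(f["view"]))
    return f
def save(f,name,crop=None,s=1):
    im=f["image"][...,::-1]
    if crop: u0,u1,v0,v1=crop; im=im[v0:v1,u0:u1]
    cv2.imwrite("pics/"+name,cv2.resize(im,None,fx=s,fy=s,interpolation=cv2.INTER_CUBIC))
def und(f,uv): return cv2.undistortPoints(np.array(uv,float).reshape(-1,1,2),np.array(f["camera_matrix"]),np.array(f["D"])).reshape(-1,2)
def plane(f,uv,z):
    d=np.c_[und(f,uv),np.ones(len(np.array(uv).reshape(-1,2)))]@f["c2w"][:3,:3].T; o=f["c2w"][:3,3]
    return o+d*((z-o[2])/d[:,2])[:,None]
def cloud(f,mask=None):
    z=f["z_map"]; m=(z>0) if mask is None else (mask>0)&(z>0)
    v,u=np.nonzero(m); n=und(f,np.c_[u,v]); zz=z[v,u][:,None]
    P=np.c_[n*zz,zz]@f["c2w"][:3,:3].T+f["c2w"][:3,3]
    return P,np.c_[u,v]
E
python3 - <<'E'
from h import *
fs={n:grab(n) for n in("side","top")}
pickle.dump(fs,open("f0.pkl","wb"))
for n in fs: save(fs[n],n+"0.png",s=1.25); print(n,fs[n]["c2w"].round(3).tolist())
E
```

```text
side [[0.981, -0.126, 0.147, 0.294], [-0.192, -0.549, 0.813, -1.035], [-0.021, -0.826, -0.563, 0.829], [0.0, 0.0, 0.0, 1.0]]
top [[0.016, -0.983, 0.185, 0.221], [-1.0, -0.018, -0.007, -0.024], [0.011, -0.184, -0.983, 1.379], [0.0, 0.0, 0.0, 1.0]]
```

View pics/top0.png

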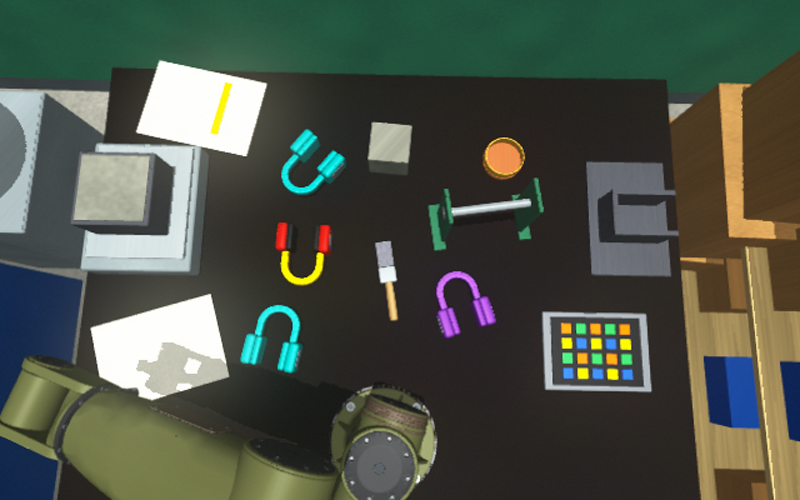

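View pics/side0.png

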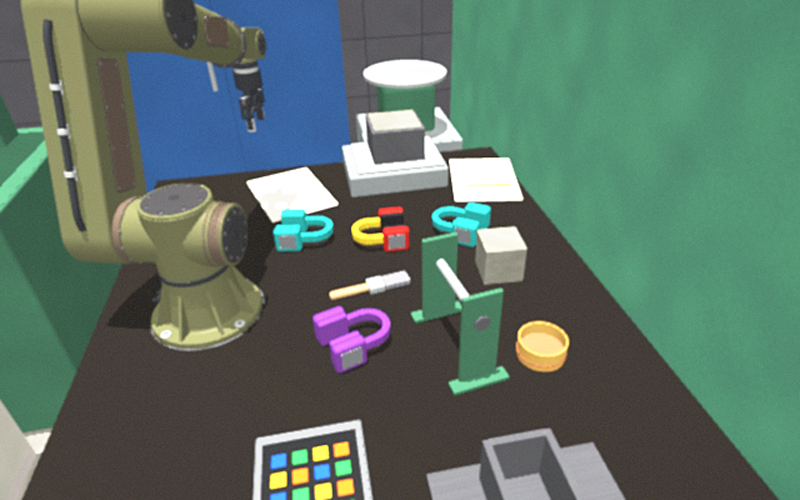

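The top picture (800 px scale) shows four U-shaped things: turquoise at (312,160) and (272,340), purple at (465,300), and red cups with a yellow band at (303,250). The last one fits the description, since only it has red cups and a yellow headband. The rack bar runs from (450,210) to (530,203), the cube is at (390,148), the sieve at (504,158) and the brush at (387,280). I'll confirm with a crop while measuring.

```bash
cat > m.py <<'E'
from h import *
fs=pickle.load(open("f0.pkl","rb"))
save(fs["top"],"crop.png",(190,300,150,260),5)
def masks(f):
    h=cv2.cvtColor(f["image"],cv2.COLOR_RGB2HSV); H,S,V=[h[...,i].astype(int) for i in range(3)]
    return dict(red=((H<6)|(H>174))&(S>170)&(V>90),yel=(H>22)&(H<34)&(S>170)&(V>110),green=(H>60)&(H<85)&(S>90)&(V>30))
for n,f in fs.items():
    M=masks(f)
    for k in("red","yel"):
        nn,l,st,c=cv2.connectedComponentsWithStats(M[k].astype(np.uint8))
        for i in range(1,nn):
            if st[i,4]<60: continue
            P,_=cloud(f,l==i); med=np.median(P,0) if len(P) else None
            if med is None or not(0.3<med[0]<0.62 and -.3<med[1]<.4): continue
            print(n,k,st[i],med.round(3),"ztop",np.percentile(P[:,2],[5,50,95]).round(3)); 
            T=P[P[:,2]>np.percentile(P[:,2],95)-.012]
            r=cv2.minAreaRect((T[:,:2]*1000).astype(np.float32)); print("   toprect mm",np.round(r[0]),np.round(r[1]),round(r[2],1))
    P,_=cloud(f); C=f["image"][f["z_map"]>0].astype(int)
    g=masks(f)["green"][f["z_map"]>0]
    s=g&(P[:,0]>.25)&(P[:,0]<.75)&(P[:,1]<.0)&(P[:,1]>-.5)&(P[:,2]<.3)&(P[:,2]>0.005)
    G=P[s]; T=G[G[:,2]>.2]
    print(n,"rack n",len(G),"zmax",np.percentile(G[:,2],99),"high pts",len(T))
    mid=np.median(T[:,1]); mid=(T[:,1].min()+T[:,1].max())/2
    for q in(T[T[:,1]<mid],T[T[:,1]>=mid]):
        r=cv2.minAreaRect((q[:,:2]*1000).astype(np.float32)); print("   cheek top",np.round(r[0]),np.round(r[1]),round(r[2],1))
    # bar
    grey=(np.ptp(C,axis=1)<40)
    b=grey&(P[:,2]>.135)&(P[:,2]<.185)&(abs(P[:,0]-G[:,0].mean())<.1)&(abs(P[:,1]-mid)<.09)
    B=P[b]; print("   bar n",len(B))
    if len(B)>10: print("  ",B.mean(0).round(3),"top z",np.percentile(B[:,2],[50,95]).round(3),np.polyfit(B[:,1],B[:,0],1).round(3))
E
python3 m.py
```

```text
side red [303 165  20   8  96] [0.485 0.252 0.064] ztop [-0.     0.064  0.068]
   toprect mm [486. 252.] [69. 33.] 2.1
side red [306 181  22  21 205] [0.48  0.143 0.059] ztop [0.001 0.059 0.068]
   toprect mm [481. 150.] [30. 67.] 82.0
side yel [281 174  26  22 154] [0.405 0.166 0.031] ztop [-0.     0.031  0.044]
   toprect mm [400. 193.] [ 57. 111.] 24.1
side yel [286 174  18  15 115] [0.417 0.241 0.032] ztop [-0.     0.032  0.045]
   toprect mm [413. 222.] [101.  44.] 59.7
side rack n 4047 zmax 0.22101992055814668 high pts 523
   cheek top [ 556. -338.] [79. 13.] 9.7
   cheek top [ 527. -141.] [78. 13.] 8.0
   bar n 262
   [ 0.535 -0.215  0.163] top z [0.164 0.167] [-0.142  0.505]
top red [220 178  10  24 189] [0.481 0.257 0.064] ztop [0.057 0.064 0.069]
   toprect mm [483. 258.] [26. 66.] 89.3
top red [254 180  11  24 194] [0.476 0.153 0.064] ztop [0.036 0.064 0.069]
   toprect mm [478. 154.] [25. 66.] 86.2
top yel [224 201  35  27 390] [0.398 0.21  0.043] ztop [0.023 0.043 0.049]
   toprect mm [407. 210.] [103.  80.] 88.7
top rack n 1130 zmax 0.22152285019418358 high pts 254
   cheek top [ 554. -335.] [79. 11.] 9.1
   cheek top [ 525. -138.] [77.  9.] 8.1
   bar n 436
   [ 0.54  -0.24   0.162] top z [0.162 0.168] [-0.173  0.498]
```

View pics/crop.png

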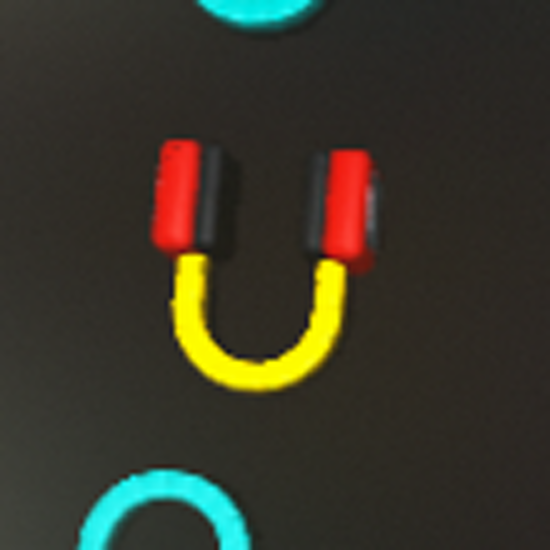

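The crop confirms it: red cups with black cushions and a yellow band, crown towards the robot. The plan is to pinch the crown across its thickness from above, turn the tool to horizontal so the cups hang down, stand them up, then re-grasp from above. First I'll check that the arm can reach these poses.

```bash
cat >> h.py <<'E'
def ori(z,y):
    z=np.array(z,float);z/=np.linalg.norm(z);y=np.array(y,float);y-=z*(y@z);y/=np.linalg.norm(y)
    q=R.from_matrix(np.c_[np.cross(y,z),y,z]).as_quat(); return q[[3,0,1,2]]
def tcp(p,z): z=np.array(z,float); return np.array(p)-arm.hold_point_z*z/np.linalg.norm(z)
O=np.array([.4805,.206,0]); X=np.array([-.9988,.048,0])   # defenders lying
G=O+X*.107+[0,0,.033]
P0=np.array([.47,.12,0]); AZ=np.arctan2(P0[1],P0[0]); H=np.array([np.cos(AZ),np.sin(AZ),0])
M=np.array([.5405,-.238,.165]); BY=np.array([-.1453,.9894,0])
D=np.array([0,0,-1.])
E
python3 - <<'E'
from h import *
def t(n,p,z,y):
    j=arm.inverse_kinematics(list(tcp(p,z)),list(ori(z,y))); print(n,None if j is None else np.round(j,2)); 
for s in(1,-1):
    t("grasp%d"%s,G,D,s*X); t("lift%d"%s,G+[0,0,.2],D,s*X)
    for h in(.142,.25): t("stand%d %.2f"%(s,h),P0+[0,0,h],H,[0,0,s])
    for h in(.15,.35): t("regrasp%d"%s,P0+[0,0,h],D,s*H)
    for h in(.02,.2): t("hang%d"%s,M+[0,0,h],D,s*BY)
E
```

```text
grasp1 None
lift1 None
stand1 0.14 None
stand1 0.25 None
regrasp1 [ 0.17  0.27  1.81 -0.    1.06 -0.08]
regrasp1 [ 0.17  0.09  1.54 -0.    1.51 -0.08]
hang1 [-0.48  0.45  1.48 -0.    1.22 -2.19]
hang1 [-0.48  0.34  1.21 -0.    1.59 -2.19]
grasp-1 [ 0.43  0.37  2.02 -0.    0.74  0.48]
lift-1 [ 0.43  0.04  1.86 -0.    1.24  0.48]
stand-1 0.14 [0.11 0.52 2.43 3.   1.38 0.03]
stand-1 0.25 [0.11 0.09 2.45 2.97 0.98 0.1 ]
regrasp-1 None
regrasp-1 None
hang-1 [-0.48  0.45  1.48 -0.    1.22  0.95]
hang-1 [-0.48  0.34  1.21 -0.    1.59  0.95]
```

```bash
python3 - <<'E'
from h import *
o=list(ori(D,-X))
arm.movep(list(tcp(G+[0,0,.15],D)),o)
arm.move_straight(list(tcp(G,D)),rate=.12)
arm.clamp(80); print("grip",arm.current_grip_width(),arm.current_gripper_force(),arm.current_contact_force())
arm.move_straight(list(tcp(G+[0,0,.2],D)),rate=.12)
print("lift",arm.current_grip_width(),arm.current_contact_force(),arm.current_time_s())
arm.movej([.11,.04,1.86,0,.1,.48]); print(np.round(arm.current_position(),3))
arm.movej([.11,.04,1.86,2.98,.1,.08]); print(np.round(arm.current_position(),3))
print(arm.inverse_kinematics(list(tcp(P0+[0,0,.25],H)),list(ori(H,[0,0,-1]))),arm.current_grip_width(),arm.current_time_s())
f=grab("side"); save(f,"s1.png")
E
```

```text
grip 0.1870566920547433 73.84414175525308 [-1.80019131 -0.68939878  5.39551581]
lift 0.1828765584632593 [-0.85098197  0.98853878 -4.68805276] 5.4583
[0.485 0.091 0.431]
[0.49  0.092 0.445]
[0.10817878 0.09322394 2.45353824 2.97090746 0.982741   0.09532715] 0.1828135886059046 9.15
```

View pics/s1.png

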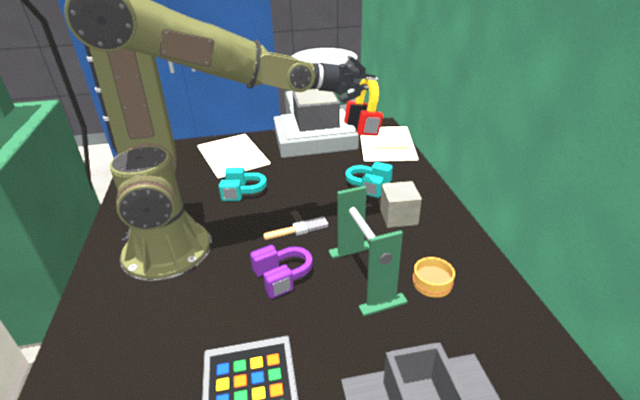

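The defenders are held with crown up and cups down at (365,110), clear of everything. Next I'll stand them with a force-guarded descent.

```bash
python3 - <<'E'
from h import *
o=list(ori(H,[0,0,-1]))
arm.movep(list(tcp(P0+[0,0,.25],H)),o)
arm.move_straight(list(tcp(P0+[0,0,.155],H)),rate=.1); arm.sleep(.2)
f0=np.array(arm.current_contact_force()); h=.155; print(f0.round(1))
while h>.132:
    h-=.0015; arm.move_straight(list(tcp(P0+[0,0,h],H)),rate=.03)
    f=np.array(arm.current_contact_force())-f0
    if f[2]>2.5: break
print("h",h,f.round(1),arm.current_position(),arm.current_time_s())
g=grab("side"); save(g,"s2.png",(250,450,80,220),4)
E
```

```text
[-0.2  0.8 -2.8]
h 0.1415 [ 0.8 -3.9  7.4] [0.32043044 0.08166474 0.14179239] 13.675
```

View pics/s2.png

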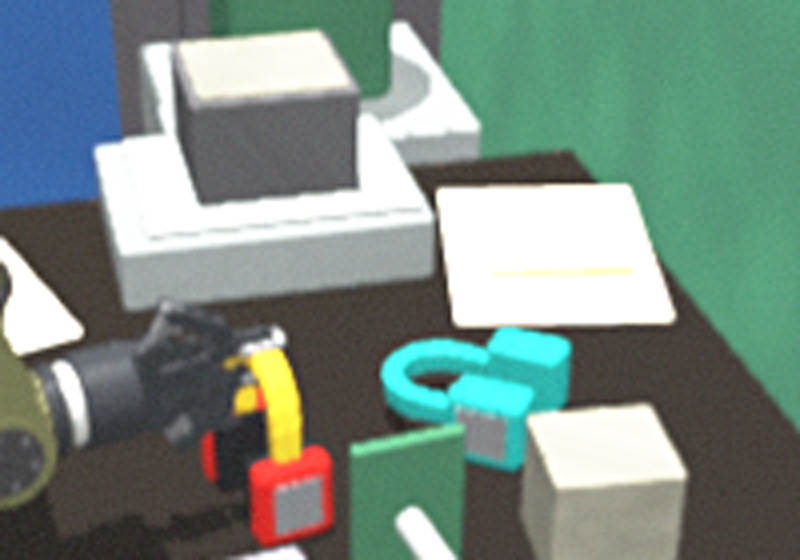

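Contact came at 0.1415 m, as expected; the crop shows the defenders upright with the near cup at (290,495). Releasing and backing out.

```bash
python3 - <<'E'
from h import *
p=np.array(arm.current_position())
arm.release(); arm.sleep(.4)
for b in(.09,.075,.06):
    try: arm.move_straight(list(p-b*H),rate=.1); print("back",b); break
    except arm.PlanningError as e: print(b,e)
q=np.array(arm.current_position())
try: arm.move_straight(list(q+[0,0,.15]),rate=.15)
except arm.PlanningError as e: print("up",e)
arm.sleep(.3)
print(arm.current_joint_pos(),arm.current_position(),arm.current_time_s())
f=grab("side"); f2=grab("top"); pickle.dump(dict(side=f,top=f2),open("f1.pkl","wb"))
save(f,"s3.png",(250,450,80,220),4)
from_=None
for n,g in(("side",f),("top",f2)):
    h=cv2.cvtColor(g["image"],cv2.COLOR_RGB2HSV); H_,S,V=[h[...,i].astype(int) for i in range(3)]
    for k,m in(("red",((H_<6)|(H_>174))&(S>170)&(V>90)),("yel",(H_>22)&(H_<34)&(S>170)&(V>110))):
        P,uv=cloud(g,m); s=(abs(P[:,0]-.47)<.1)&(abs(P[:,1]-.12)<.1)&(P[:,2]>.01)&(P[:,2]<.2); P=P[s]
        print(n,k,len(P)); 
        if len(P)<20: continue
        print("  z95,max",np.percentile(P[:,2],[95,99]).round(3))
        T=P[P[:,2]>(.055 if k=="red" else .125)]
        if k=="red": T=T[T[:,2]<.085]
        if len(T)>5:
            r=cv2.minAreaRect((T[:,:2]*1000).astype(np.float32)); print("  rect",np.round(r[0]),np.round(r[1]),round(r[2],1),T.mean(0).round(3))
E
```

```text
0.09 the arm cannot follow that straight line within its joint ranges
0.075 the arm cannot follow that straight line within its joint ranges
0.06 the arm cannot follow that straight line within its joint ranges
[ 0.10815524 -0.0490852   2.43476702  2.94771113  0.82332864  0.13266837] [0.32012163 0.08172213 0.29114142] 16.25
side red 294
  z95,max [0.185 0.187]
side yel 59
  z95,max [0.199 0.2  ]
  rect [475. 114.] [29. 94.] 13.9 [0.47  0.109 0.192]
top red 271
  z95,max [0.19  0.191]
top yel 0
```

View pics/s3.png

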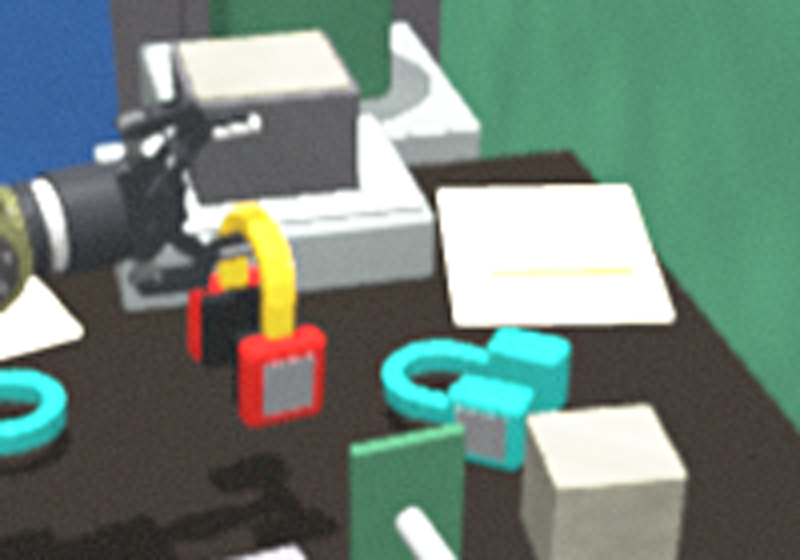

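The retreat was refused because joint 3 is near its limit. My script then lifted anyway, so the crown, at (245,220), is now hooked on the lower finger. I'll re-clamp it, then stand it at a farther free spot where I check the retreat beforehand.

```bash
cat >> h.py <<'E'
P1=np.array([.48,.25,0]); AZ=np.arctan2(P1[1],P1[0]); H1=np.array([np.cos(AZ),np.sin(AZ),0])
E
python3 - <<'E'
from h import *
o=list(ori(H1,[0,0,-1]))
for h in(.142,.22,.29):
  for b in(0,.065,.08):
    j=arm.inverse_kinematics(list(tcp(P1+[0,0,h],H1)-b*H1),o); print(h,b,None if j is None else np.round(j,2))
arm.clamp(80); arm.sleep(.2); print(arm.current_grip_width(),arm.current_gripper_force(),arm.current_contact_force())
f=grab("side"); save(f,"s4.png",(250,450,60,200),4)
E
```

```text
0.142 0 [0.36 0.55 2.3  3.02 1.28 0.04]
0.142 0.065 [0.33 0.52 2.45 2.99 1.4  0.03]
0.142 0.08 [0.32 0.51 2.48 2.98 1.43 0.02]
0.22 0 [0.36 0.29 2.32 3.01 1.05 0.07]
0.22 0.065 [0.33 0.19 2.48 2.98 1.11 0.07]
0.22 0.08 [0.32 0.17 2.52 2.97 1.12 0.08]
0.29 0 [0.36 0.08 2.3  2.98 0.82 0.11]
0.29 0.065 [ 0.33 -0.07  2.46  2.94  0.83  0.14]
0.29 0.08 [ 0.32 -0.11  2.49  2.93  0.82  0.15]
0.17371374402145548 74.01798364546266 [ 0.16948909  0.33570225 -3.08069081]
```

View pics/s4.png

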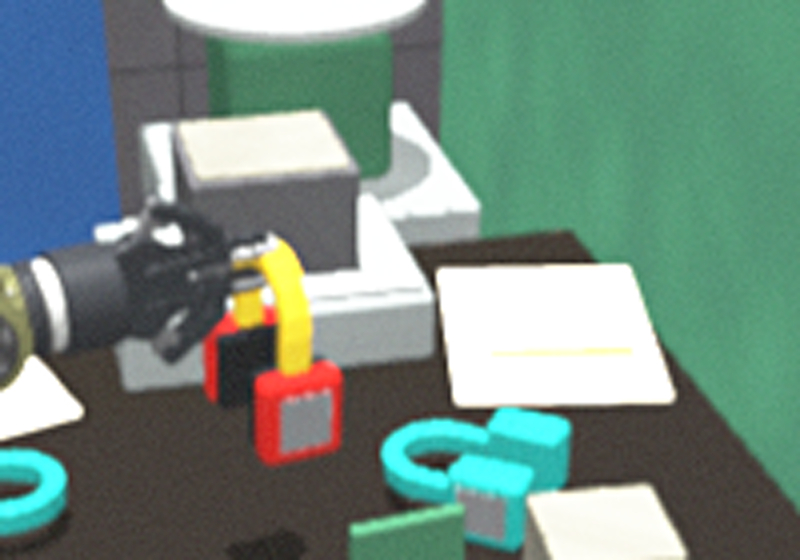

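It is gripped again at the crown, at (260,250), nearly upright. Standing it at the new spot.

```bash
cat > m2.py <<'E'
from h import *
def meas(g,n,c):
    h=cv2.cvtColor(g["image"],cv2.COLOR_RGB2HSV); H_,S,V=[h[...,i].astype(int) for i in range(3)]
    for k,m in(("red",((H_<6)|(H_>174))&(S>170)&(V>90)),("yel",(H_>22)&(H_<34)&(S>170)&(V>110))):
        P,uv=cloud(g,m); s=(np.hypot(P[:,0]-c[0],P[:,1]-c[1])<.13)&(P[:,2]>.01)&(P[:,2]<.25); P=P[s]
        print(n,k,len(P)) 
        if len(P)<20: continue
        zt=np.percentile(P[:,2],97); T=P[P[:,2]>zt-.012]
        r=cv2.minAreaRect((T[:,:2]*1000).astype(np.float32)); print("  ztop %.3f"%zt,"rect",np.round(r[0]),np.round(r[1]),round(r[2],1),T.mean(0).round(3))
E
python3 - <<'E'
from h import *
from m2 import meas
o=list(ori(H1,[0,0,-1]))
arm.movep(list(tcp(P1+[0,0,.27],H1)),o)
arm.move_straight(list(tcp(P1+[0,0,.158],H1)),rate=.12); arm.sleep(.2)
f0=np.array(arm.current_contact_force()); h=.158
while h>.130:
    h-=.0015; arm.move_straight(list(tcp(P1+[0,0,h],H1)),rate=.04)
    f=np.array(arm.current_contact_force())-f0
    if f[2]>2.5: break
print("h",h,f.round(1),arm.current_time_s())
arm.release(); arm.sleep(.4)
p=np.array(arm.current_position())
arm.move_straight(list(p-.065*H1),rate=.1); arm.sleep(.3)
print(arm.current_time_s(),arm.current_position())
f=grab("side"); save(f,"s5.png",(250,450,80,220),4); meas(f,"side",P1); meas(grab("top"),"top",P1)
E
```

```text
h 0.143 [-1.7  1.7  8.6] 21.625
23.8083 [0.28531267 0.14858226 0.14300692]
side red 239
  ztop 0.072 rect [475. 244.] [101. 128.] 25.8 [0.493 0.231 0.067]
side yel 222
  ztop 0.143 rect [486. 241.] [17. 73.] 38.8 [0.484 0.245 0.139]
top red 226
  ztop 0.074 rect [488. 257.] [ 64. 128.] 27.9 [0.485 0.249 0.068]
top yel 272
  ztop 0.152 rect [489. 256.] [22. 63.] 25.7 [0.488 0.256 0.147]
```

View pics/s5.png

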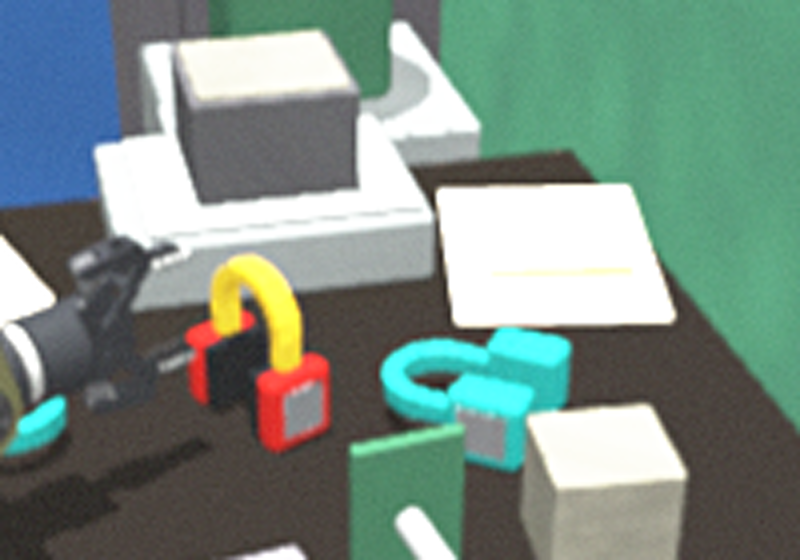

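The defenders stand free and upright: crown at (0.488, 0.255), 0.150 m high, and in the crop the crown is at (255,265) and the cups at (220,365) and (295,405). The gripper is clear of them. Next I'll re-grasp from above and lift.

```bash
python3 - <<'E'
from h import *
C=np.array([.488,.255,0])
p=np.array(arm.current_position())
arm.move_straight(list(p+[0,0,.16]),rate=.2)
arm.movej([.33,.04,1.86,2.98,.1,.08]); arm.movej([.33,.04,1.86,0,.1,-.08])
o=list(ori(D,H1))
arm.movep(list(tcp(C+[0,0,.26],D)),o)
arm.move_straight(list(tcp(C+[0,0,.155],D)),rate=.12)
arm.clamp(80); print("grip",arm.current_grip_width(),arm.current_gripper_force())
arm.move_straight(list(tcp(C+[0,0,.42],D)),rate=.15); arm.sleep(.2)
print(arm.current_grip_width(),arm.current_contact_force(),arm.current_joint_pos(),arm.current_time_s())
f=grab("side"); save(f,"s6.png",(200,500,0,200),2.6)
for s in(1,-1):print(arm.inverse_kinematics(list(tcp(M+[0,0,.27],D)),list(ori(D,s*BY))))
E
```

```text
grip 0.2298474632371478 80.2908406133065
0.2321830431838213 [-0.56927563 -0.26844483 -3.02517049] [ 4.14994412e-01  2.38685563e-01  1.21330618e+00  3.29118109e-06
  1.69012668e+00 -6.51291410e-02] 33.1167
[-4.76798606e-01  3.41023710e-01  1.04920965e+00 -4.44089210e-16
  1.75135929e+00 -2.19340932e+00]
[-4.76798606e-01  3.41023710e-01  1.04920965e+00 -4.44089210e-16
  1.75135929e+00  9.48183332e-01]
```

View pics/s6.png

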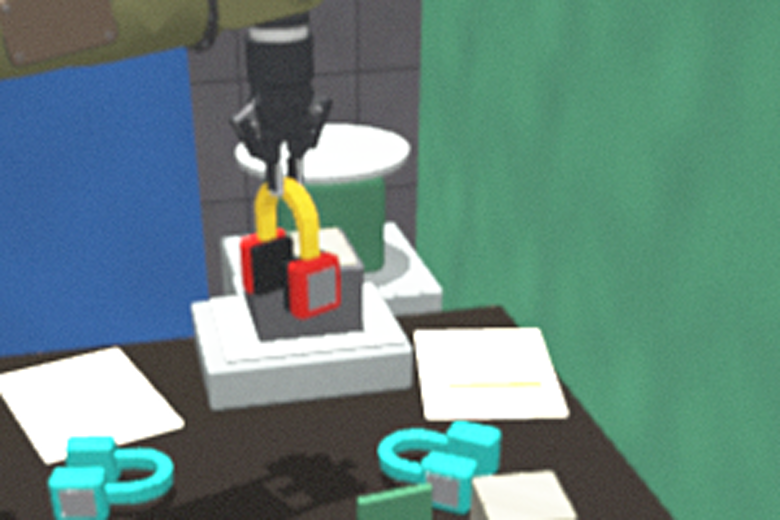

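The defenders hang straight from the gripper, crown at (285,190) in the crop, with a grip of 80 N. I'll move above the bar and check the offset before lowering.

```bash
python3 - <<'E'
from h import *
from m2 import *
o=list(ori(D,-BY))
arm.movep(list(tcp(M+[0,0,.21],D)),o); arm.sleep(.3)
print(arm.current_position(),arm.current_time_s())
f=grab("side"); save(f,"s7.png",(280,480,100,250),4)
h=cv2.cvtColor(f["image"],cv2.COLOR_RGB2HSV); A,S,V=[h[...,i].astype(int) for i in range(3)]
bx=np.cross(BY,[0,0,1])
for k,m in(("red",((A<6)|(A>174))&(S>170)&(V>90)),("yel",(A>22)&(A<34)&(S>170)&(V>110))):
    P,_=cloud(f,m); P=P-M; P=P[(np.hypot(P[:,0],P[:,1])<.13)&(P[:,2]>-.1)]
    L=np.c_[P@bx,P@BY,P[:,2]]
    print(k,len(L),"5/50/95 x,y,z in rack:",np.percentile(L,[3,50,97],axis=0).round(3).tolist())
E
```

```text
[ 0.54062907 -0.23761508  0.52976515] 35.275
red 590 5/50/95 x,y,z in rack: [[-0.062, -0.036, 0.064], [-0.046, -0.033, 0.107], [0.06, 0.017, 0.126]]
yel 533 5/50/95 x,y,z in rack: [[-0.049, -0.014, 0.128], [-0.02, -0.011, 0.17], [0.049, 0.005, 0.202]]
```

View pics/s7.png

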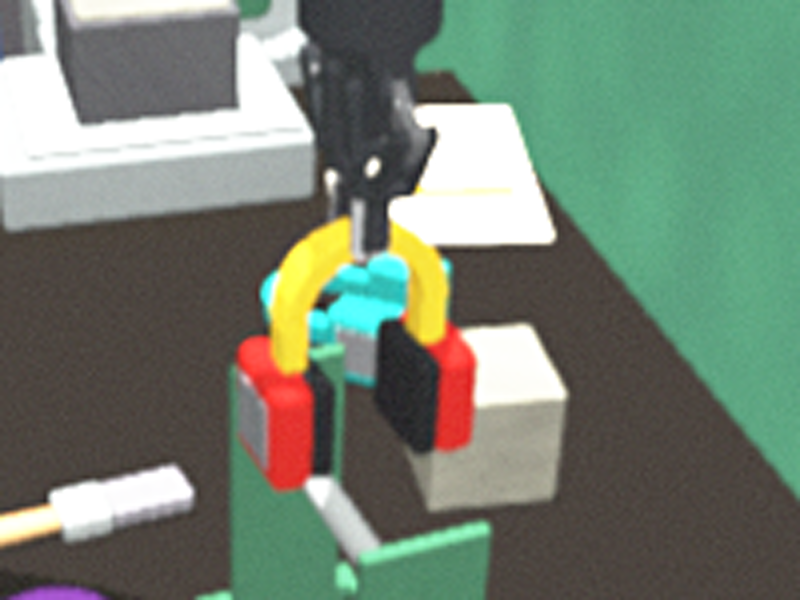

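The defenders are above the bar with one cup each side, centred to about 1 mm. The band spans -49 to +49 mm across the bar, and the cups are at (290,410) and (430,385). Lowering with a force guard.

```bash
python3 - <<'E'
from h import *
arm.move_straight(list(tcp(M+[0,0,.032],D)),rate=.12); arm.sleep(.2)
f0=np.array(arm.current_contact_force()); h=.032
while h>.014:
    h-=.0015; arm.move_straight(list(tcp(M+[0,0,h],D)),rate=.04)
    f=np.array(arm.current_contact_force())-f0
    if f[2]>2: break
print("h",h,f.round(1),f0.round(1),arm.current_time_s())
arm.release(); arm.sleep(.5)
p=np.array(arm.current_position()); arm.move_straight(list(p+[0,0,.15]),rate=.1); arm.sleep(.5)
print(arm.current_time_s())
f=grab("side"); save(f,"s8.png",(280,480,100,250),4)
h=cv2.cvtColor(f["image"],cv2.COLOR_RGB2HSV); A,S,V=[h[...,i].astype(int) for i in range(3)]
m=(A>22)&(A<34)&(S>170)&(V>110); bx=np.cross(BY,[0,0,1])
P,_=cloud(f,m); P=P-M; P=P[(np.hypot(P[:,0],P[:,1])<.13)&(P[:,2]>-.1)]
print(np.percentile(np.c_[P@bx,P@BY,P[:,2]],[3,50,97],axis=0).round(3).tolist())
E
```

```text
h 0.01999999999999999 [-3.2  1.9  9.8] [-0.4  0.4 -3.1] 39.1583
42.4583
[[-0.049, -0.014, -0.055], [-0.014, -0.011, -0.002], [0.04, 0.005, 0.017]]
```

View pics/s8.png

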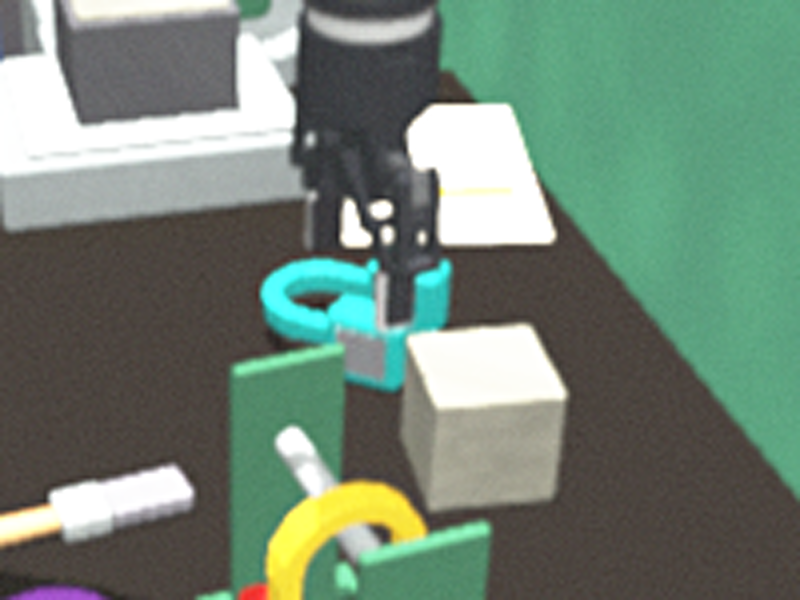

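The headband hangs on the bar, crown at (350,490) in the crop. It is centred, its top about 17 mm above the bar's top as expected, and the gripper is clear.

```bash
python3 -c "
from h import *
arm.sleep(.5); print(arm.job_done(), arm.current_time_s())"
```

```text
the job is handed in; nothing more can be done
the job is handed in; nothing more can be done
```

The ear defenders were stood upright and released, re-gripped by the headband, and hung centred over the bar; at about 43 s I handed the job in, and no verdict came back. On the first standing, a refused retreat left the crown hooked on a finger and lifted, so I re-clamped and stood them again cleanly.

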